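# Log a tube transfer with the barcode scanner

## Task

Log the transfer of tubes from the purple cooler rack to the green one: pick up the barcode scanner, hold it steady for about two seconds, square-on and about 10 cm away, with its beam on the middle of the purple rack's label, and then do the same at the green rack's label. Then stand the scanner upright on its charging pad again, its whole foot on the pad, and let go. Do not shift the racks or the other things on the worktop, and do not drop the scanner.

Things in the scene. Friction and masses are not known exactly. Their poses are not given: they have to be found in the camera images.
- scanner: pistol barcode scanner, 0.2 kg, upright on a round black foot (72 mm diameter, 10 mm thick). Black handle 32 x 28 mm (x, y); white head 110 mm long, 44 mm wide (y), 36 mm deep, flat-sided, sloping 30 degrees nose-down toward +x, 75 to 161 mm above the foot's underside. It reads by itself, no trigger. Origin: centre of the foot's underside; x: horizontal heading of the beam, z up
- scanner_grip (a point): the point to grip, in the middle of the scanner's head, 118 mm above the foot's underside and 2 mm ahead of the foot's centre; the head is 44 mm wide (scanner's y) here
- scanner_window: the red window in the black nose of the scanner. Origin: centre of the window, 51 mm ahead (+x) of the foot's centre and 89.5 mm above the foot's underside. x is the beam, leaving the window forward and 30 degrees down when the scanner stands upright; y across the head; z at right angles
- pad: grey charging pad, a fixed flat plate 120 x 120 mm, 10 mm thick, with a black printed circle of 86 mm in the middle where the scanner stands. Origin: centre of the underside, on the worktop
- rack_purple: purple block rack for microtubes, 58 x 105 mm (x, y), block 24 mm high, tubes up to 41 mm, loose on the worktop; its label board stands in front of it. Origin: centre of the block's underside; its front with the label faces -x
- label_purple: white barcode label 62 x 36 mm on a purple board 76 x 50 mm clipped to the purple rack's front, leaning back 30 degrees. Origin: centre of the printed face, 80 mm above the worktop, 55 mm in front (-x) of the rack's origin. x points into the face (its printed side faces -x), sloping 30 degrees down; y along its width; z up along the slope
- rack_green: green block rack for microtubes, 58 x 105 mm (x, y), block 24 mm high, tubes up to 41 mm, loose on the worktop; its label board stands in front of it. Origin: centre of the block's underside; its front with the label faces -x
- label_green: white barcode label 62 x 36 mm on a green board 76 x 50 mm clipped to the green rack's front, leaning back 30 degrees. Origin: centre of the printed face, 80 mm above the worktop, 55 mm in front (-x) of the rack's origin. x points into the face (its printed side faces -x), sloping 30 degrees down; y along its width; z up along the slope
- timer: white timer 62 x 62 x 19 mm, bystander. Origin: centre of the underside
- marker_black: white marker with black cap lying flat, 137 mm long along its y, 12 mm thick, bystander. Origin: centre of the underside
- black_cap_bottle: white bottle with black cap, 50 mm diameter, 117 mm high, bystander. Origin: centre of the underside
Not all that is in view belongs to the job. There is more than one size of the scanner; the one meant has the size given above.

How it is judged:
By the outcome, as a careful person would: the job done as asked, in the order asked, and still so for the second after the job is handed in, with the robot touching nothing.
It also fails if it takes over 48 s, if anything falls off the work surface, if the arm or the gripper's body presses on something with over 40 N, if the wrist force passes 120 N, or if a joint passes its speed limit or range.

## Robot

A 6-joint arm with a two-finger parallel gripper is mounted at the origin on a cart in front of the work surface, level with it; the furniture and walls round the work are solid. World frame = base frame: x ahead of the robot, y to its left, z up, the work surface at z = 0. Lengths are in m, angles in rad, forces in N, time in s.
With the tool pointing down it reaches from about 0.35 to 0.775 m from the base axis. Payload 5.5 kg.
Tool frame: the origin (TCP) lies midway between the tips of the shut fingers; the grasp point (between the pads) lies 19 mm behind it; z points along the fingers, y is the line along which they close (so a half turn about z gives the same grasp; the last joint's range is limited). The gripper opens to 85 mm and grips with 20 to 120 N. Pads are 22 mm wide; open, the fingers measure 114 mm over their backs; the gripper's body (76 mm by 85 mm) begins 54 mm behind the grasp point. The pads swing forward as they close: fully open they stand 13 mm farther back than shut.
Start: joints at [1.171, 0.313, 0.046, 1.304, 0, 1.431], TCP at [0.148, 0.556, 0.201] pointing down, gripper open.
Joint ranges: [-2.76, 2.76], [-0.86, 1.69], [-1.03, 1.26], [-2.2, 2.34], [-1.47, 1.5], [-3.14, 3.14]. Speed limits (rad/s): [2.57, 2.57, 3.14, 3.14, 3.14, 3.14].

## Interface

Orientations are given as a unit quaternion [w, x, y, z].
In Python, from workcell import telemetry, imaging, env gives the robot as it stands. The module is installed in compiled form; this text tells all that it offers.
- The arm moves only by the tool step_arm, never from a script. Its argument "moves" is a list of rows, each a list of 3 entries, a list of its own where there are three numbers: the shift along the tool's x, y, z in mm, then the turn, a rotation vector about the tool's x, y, z in rad, then the finger opening in mm, from 0 to 85.4. A call has 1 to 8 rows; each row is the pose to reach, as a shift and turn from the pose commanded when the call began, along the tool's axes at that moment; what a row does not reach only later rows make up. A row lasts 1/12 s, in which the tool goes at most 41.7 mm and 7.16 degrees, less where a joint would pass 70% of its speed; a pose out of reach is approached as far as the arm can. A call with a gripper value outside its range is refused whole. The fingers move at their own pace and stop on an object; "grip_force" is the grip in N (left out, the last holds). Time passes only in rows, so rows that repeat a pose let the fingers close. It gives the time, the measured TCP pose, the force, the opening and the grip force at its end, in the units of the state.
- telemetry.get_state(): the state, without advancing time (a new reading comes with each control period).
- imaging.read_camera(name): name is "scene" or "top" or "wrist"; returns the picture (400x640x3 uint8, red, green, blue); there is no depth.
- imaging.camera_params(name): a dict with "camera_matrix" (3x3 intrinsics, pixels), "pose" (4x4, takes a point from camera to world coordinates). Camera axes: x right, y up, looking along -z (the intrinsics and any distortion apply to the point x, -y, -z); pixel columns grow to the right and rows downward; lengths in m; the calibration is good to about 2 mm. A picture is of the moment at which its call begins: read the wrist's pose just before it. camera_params takes no time and is no camera call; for the wrist camera it gives the pose at the moment of the call.
- env.hand_in(): hands the job in; it is judged then, once.
The state is a dict: "clock": time; "joint_pos": joint angles; "qvel": joint speeds; "tau": joint torques, N m; "tcp_pos": TCP position; "orientation": TCP orientation; "wrist_force": force on the tool from outside, world axes, zero at the start; "ft_torque": the same for the moment, N m; "finger_gap": finger opening in m; "grip_force": force on a finger pad.
Only numpy, scipy, OpenCV 4.12 (cv2) and the standard library are available. Lean on these libraries where they do the work, as an engineer would, in place of code of your own. Each camera call takes 0.05 s, during which the arm holds its last target. There are 200 camera calls.

## Working session

There is one attempt and no reset: what is moved stays moved. The work goes in short steps, Python scripts to look and compute and a tool call to move; the robot and the scene stay as the last step left them, time stands still between calls to the robot, and variables do not carry over. Pictures are saved under pics/ and viewed, at most 10 in all, crops included, and the job is handed in when it is done.

Besides the shell and the picture viewer there is one more tool, called after "Call:" as a command line: name --argument value ..., lists and objects as JSON in quotes. step_arm: Moves the arm, as the interface text tells. Its arguments: {"type":"object","properties":{"moves":{"type":"array"},"grip_force":{"type":"number"}},"required":["moves"]}

```bash
mkdir -p pics; python3 - <<'E'
from workcell import telemetry, imaging, env
import cv2,numpy as np
np.set_printoptions(precision=4,suppress=True)
for n in ["scene","top","wrist"]:
    p=imaging.camera_params(n); im=imaging.read_camera(n)
    cv2.imwrite(f"pics/{n}0.png",im[:,:,::-1]); print(n,p)
print(telemetry.get_state())
E
```

```text
scene {'camera_matrix': array([[472.249 ,   0.    , 323.7045],
       [  0.    , 472.249 , 199.0968],
       [  0.    ,   0.    ,   1.    ]]), 'pose': array([[ 0.6525,  0.556 , -0.515 , -0.1203],
       [-0.7578,  0.4802, -0.4417, -0.6544],
       [ 0.0017,  0.6784,  0.7347,  1.1528],
       [ 0.    ,  0.    ,  0.    ,  1.    ]])}
top {'camera_matrix': array([[396.1645,   0.    , 318.8203],
       [  0.    , 396.1645, 197.7999],
       [  0.    ,   0.    ,   1.    ]]), 'pose': array([[-0.0253,  0.9993, -0.0272,  0.5552],
       [-0.9994, -0.026 , -0.0227, -0.0213],
       [-0.0234,  0.0266,  0.9994,  1.2105],
       [ 0.    ,  0.    ,  0.    ,  1.    ]])}
wrist {'camera_matrix': array([[317.3435,   0.    , 320.1595],
       [  0.    , 317.3435, 198.8001],
       [  0.    ,   0.    ,   1.    ]]), 'pose': array([[ 0.2569, -0.9167, -0.3061,  0.0675],
       [ 0.9664,  0.2428,  0.0841,  0.5773],
       [-0.0027, -0.3174,  0.9483,  0.3732],
       [ 0.    ,  0.    ,  0.    ,  1.    ]])}
{'clock': 0.15, 'joint_pos': array([1.1714, 0.3138, 0.0452, 1.3036, 0.    , 1.4312]), 'qvel': array([ 0.0027, -0.0021,  0.0045,  0.0001,  0.0007,  0.    ]), 'tau': array([  0.0017, -48.1066,  29.8815,   0.0139,  -0.0001,   0.    ]), 'tcp_pos': array([0.1475, 0.5553, 0.2005]), 'orientation': array([-0.0002,  0.1295,  0.9916, -0.0007]), 'wrist_force': array([ 0.2828,  0.0367, -0.5517]), 'ft_torque': array([ 0.023 ,  0.0223, -0.0106]), 'grip_force': 0.0, 'finger_gap': 0.08541670589077396}
```

View pics/top0.png

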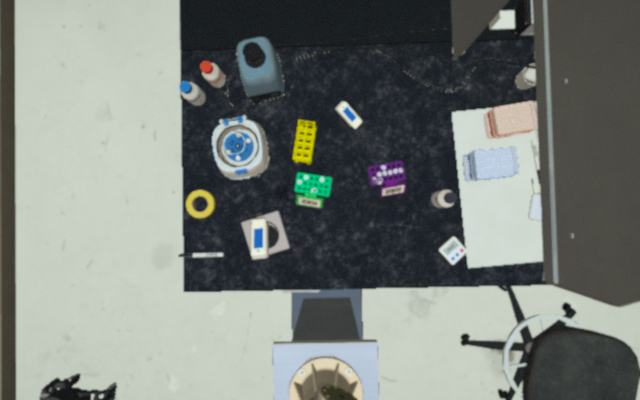

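View pics/scene0.png

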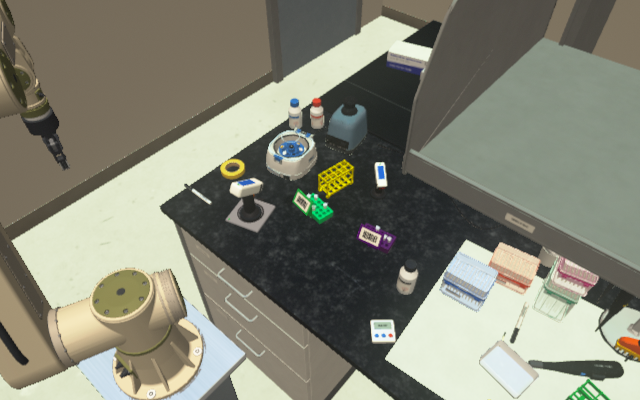

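```bash
python3 - <<'E'
import cv2,numpy as np
t=cv2.imread("pics/top0.png");s=cv2.imread("pics/scene0.png")
a=cv2.resize(t[90:280,230:420],(570,570),interpolation=cv2.INTER_CUBIC)
cv2.imwrite("pics/tc.png",a)
b=cv2.resize(s[150:270,220:420],(800,480),interpolation=cv2.INTER_CUBIC)
cv2.imwrite("pics/sc.png",b)
E
```

```text
(no output)
```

View pics/tc.png

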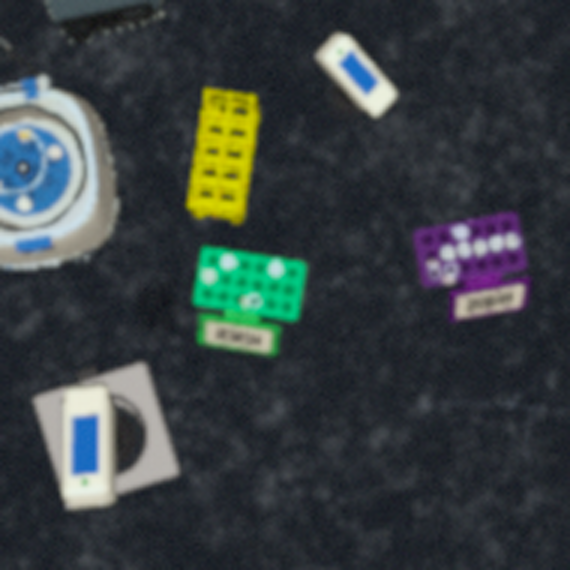

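View pics/sc.png

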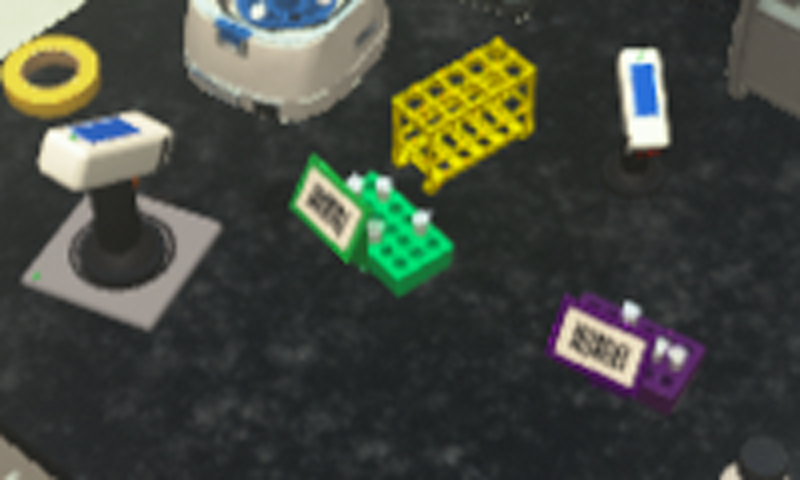

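```bash
cat > h.py <<'E'
import numpy as np,cv2
from workcell import telemetry, imaging, env
from scipy.spatial.transform import Rotation as R
np.set_printoptions(precision=4,suppress=True)
def P(K,T):
    return K@np.diag([1,-1,-1.])@np.linalg.inv(T)[:3]
def cam(n):
    p=imaging.camera_params(n); return P(p["camera_matrix"],p["pose"])
def proj(M,X):
    q=M@np.r_[np.array(X).T,np.ones((1,len(X)))]; return (q[:2]/q[2]).T
def tri(M1,M2,a,b):
    X=cv2.triangulatePoints(M1,M2,np.array(a,float).T,np.array(b,float).T); X=(X[:3]/X[3]).T
    return X, np.linalg.norm(proj(M1,X)-a,axis=1)
def onz(M,uv,z):
    A=M[:,[0,1]]; out=[]
    for u in uv:
        H=np.c_[M[:,0],M[:,1],M[:,2]*z+M[:,3]]; q=np.linalg.solve(H,[*u,1]); out.append(q[:2]/q[2])
    return np.array(out)
E
python3 - <<'E'
from h import *
T,S=cam("top"),cam("scene")
tc=lambda l:(np.array(l,float)+.5)/3-.5+[230,90]
sc=lambda l:(np.array(l,float)+.5)/4-.5+[220,150]
a=tc([[239,338],[490,301],[86,444],[86,482]]);b=sc([[331,209],[600,346],[105,130],[75,137]])
print(tri(T,S,a,b))
print("z=.08 top",onz(T,a[:2],.08),"scene",onz(S,b[:2],.08))
print("pad corners",onz(T,tc([[33,400],[145,362],[180,470],[65,510]]),.01), onz(S,sc([[25,282],[150,330],[221,228],[140,190]]),.01))
print("foot top",onz(S,sc([[122,248]]),.02))
g=onz(T,tc([[205,323],[276,334]]),.095);p=onz(T,tc([[456,297],[525,285]]),.095)
hd=onz(T,tc([[65,388],[65,508],[112,384],[112,500]]),.11)
rg=onz(T,tc([[204,247],[309,260]]),.024);rp=onz(T,tc([[414,230],[518,213]]),.024)
for q in(g,p,rg,rp): d=q[0]-q[1]; print(np.degrees(np.arctan2(-d[0],d[1])))
E
```

```text
(array([[ 0.5751,  0.03  ,  0.0859],
       [ 0.6031, -0.2067,  0.0866],
       [ 0.4814,  0.1674,  0.1525],
       [ 0.4504,  0.1639,  0.1714]]), array([0.74  , 0.3303, 0.0938, 0.3636]))
z=.08 top [[ 0.5738  0.0318]
 [ 0.6027 -0.2071]] scene [[ 0.58    0.0327]
 [ 0.6081 -0.2044]]
pad corners [[0.5175 0.2456]
 [0.5531 0.1309]
 [0.4433 0.098 ]
 [0.4057 0.2153]] [[0.4099 0.2078]
 [0.4407 0.0979]
 [0.5519 0.131 ]
 [0.5382 0.2113]]
foot top [[0.4793 0.1687]]
-10.283595471694852
8.384707784034871
-8.633875300596701
7.734387547757227
```

Call:
step_arm --moves '[[[-392,-296,-80],[0,0,-0.37],85],[[-392,-296,-80],[0,0,-0.37],85],[[-392,-296,-80],[0,0,-0.37],85],[[-392,-296,-80],[0,0,-0.37],85],[[-392,-296,-80],[0,0,-0.37],85],[[-392,-296,-80],[0,0,-0.37],85],[[-392,-296,-80],[0,0,-0.37],85],[[-392,-296,-80],[0,0,-0.37],85]]' --grip_force 40

```text
clock: 0.82
tcp_pos: [0.3466, 0.3009, 0.2538]
orientation: [0.0, -0.055, 0.998, 0.0]
wrist_force: [0.6, 2.0, 0.5]
finger_gap: 0.0851
grip_force: 0.0
```

```bash
cat >> h.py <<'E'
def go(pos,yaw,down=True):
    "shift (mm) and turn to tool pointing down with tool x at world angle yaw (rad)"
    s=telemetry.get_state(); q=s["orientation"]; Rc=R.from_quat([*q[1:],q[0]])
    c,n=np.cos(yaw),np.sin(yaw)
    Rt=R.from_matrix(np.array([[c,n,0],[n,-c,0],[0,0,-1.]]))
    print("t",round(s["clock"],2),"tcp",s["tcp_pos"],"axes\n",Rc.as_matrix(),"F",s["wrist_force"],"gap",s["finger_gap"],"q",s["joint_pos"])
    print("shift",Rc.inv().apply(np.array(pos)-s["tcp_pos"])*1000,"turn",(Rc.inv()*Rt).as_rotvec())
E
python3 -c "
from h import *
go([.45,.168,.28],np.radians(186))"
```

```text
t 0.82 tcp [0.3466 0.3009 0.2538] axes
 [[-0.9939 -0.1104  0.    ]
 [-0.1104  0.9939  0.0001]
 [-0.      0.0001 -1.    ]] F [0.5858 1.9709 0.4711] gap 0.0851268216871133 q [ 0.5397  0.0762 -0.1206  1.3739  0.0001  0.4292]
shift [ -88.1141 -143.5191  -26.1627] turn [0.0001 0.     0.0059]
```

Call:
step_arm --moves '[[[-80,-128,-24],[0,0,0],85],[[-80,-128,-24],[0,0,0],85],[[-80,-128,-24],[0,0,0],85],[[-80,-128,-24],[0,0,0],85],[[-80,-128,-24],[0,0,0],85],[[-80,-128,-24],[0,0,0],85]]'

```text
clock: 1.32
tcp_pos: [0.4404, 0.1829, 0.2774]
orientation: [-0.0, -0.053, 0.999, 0.0]
wrist_force: [-0.6, 0.5, -0.6]
finger_gap: 0.0852
grip_force: 0.0
```

```bash
python3 -c "
from h import *
go([.45,.168,.28],np.radians(186))
M=cam('wrist');im=imaging.read_camera('wrist');np.save('M1.npy',M);cv2.imwrite('pics/w1.png',im[:,:,::-1])"
```

```text
t 1.32 tcp [0.4404 0.1829 0.2774] axes
 [[-0.9943 -0.1064 -0.0004]
 [-0.1064  0.9943  0.0001]
 [ 0.0004  0.0002 -1.    ]] F [-0.5874  0.5499 -0.5666] gap 0.08522722758418637 q [ 0.2249  0.1103 -0.0256  1.4353  0.0002  0.1183]
shift [ -7.9233 -15.8421  -2.6511] turn [ 0.0002 -0.0004  0.0019]
```

View pics/w1.png

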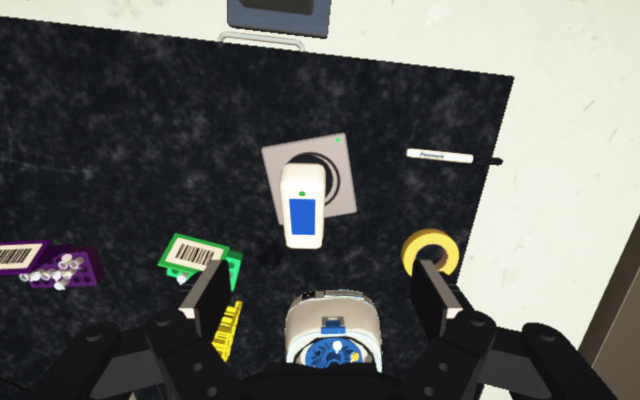

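```bash
cat >> h.py <<'E'
from scipy.optimize import minimize
def blob(path,seed,thr,box=45):
    "convex hull of the bright blob (and holes) nearest a seed pixel"
    im=cv2.imread(path); m=(im.min(2)>thr).astype(np.uint8)
    k=np.zeros_like(m); u,v=seed; k[max(v-box,0):v+box,max(u-box,0):u+box]=1; m=cv2.morphologyEx(m*k,cv2.MORPH_CLOSE,np.ones((3,3)))
    cs,_=cv2.findContours(m,cv2.RETR_EXTERNAL,cv2.CHAIN_APPROX_NONE)
    hs=[cv2.convexHull(c)[:,0].astype(float) for c in cs if cv2.contourArea(cv2.convexHull(c))>40]
    h=min(hs,key=lambda h:np.linalg.norm(h.mean(0)-seed))
    c=h.mean(0); d=h-c; return c+d*(1+.5/np.abs(d).max(0)) # pixel edges
def fit(views,local,x0,tilt=0):
    "views [(M,hull)], fit [x,y,z,yaw]"
    def world(p): return R.from_euler("z",p[3]).apply(local)+p[:3]
    def cost(p):
        s=0
        for M,h in views:
            q=cv2.convexHull(proj(M,world(p)).astype(np.float32)); hh=cv2.convexHull(h.astype(np.float32))
            i=cv2.intersectConvexConvex(q,hh)[0]; s+=1-i/(cv2.contourArea(q)+cv2.contourArea(hh)-i)
        return s
    x0=np.array(x0,float); S=np.vstack([x0]+[x0+e for e in np.diag([.01,.01,.01,.15])])
    r=minimize(cost,x0,method="Nelder-Mead",options=dict(initial_simplex=S,maxiter=600,xatol=1e-5,fatol=1e-5)); return r.x,r.fun
a=np.array([np.cos(np.pi/6),0,-.5]);n=np.array([.5,0,np.cos(np.pi/6)]);Y=np.array([0,1.,0])
HEAD=np.array([[.002,0,.118]+i*.055*a+j*.022*Y+k*.018*n for i in(-1,1) for j in(-1,1) for k in(-1,1)])
LAB=np.array([j*.031*Y+k*.018*n for j in(-1,1) for k in(-1,1)])
E
python3 - <<'E'
from h import *
T,S,W=cam("top"),cam("scene"),np.load("M1.npy")
t,s,w=[f"pics/{x}.png" for x in("top0","scene0","w1")]
H=[(T,blob(t,(259,239),195)),(S,blob(s,(246,187),150,24)),(W,blob(w,(303,207),195))]
G=[(T,blob(t,(309,202),130,14)),(S,blob(s,(303,202),130,12)),(W,blob(w,(198,252),150,28))]
Pp=[(T,blob(t,(393,190),130,14)),(S,blob(s,(370,236),130,13))]
for nm,V in(("H",H),("G",G),("P",Pp)): print(nm,[(h.min(0),h.max(0)) for _,h in V])
print(fit(H,HEAD,[.48,.17,.01,.1])); print(fit(H[:1]+H[2:],HEAD,[.48,.17,.01,.1]))
print("G",fit(G,LAB,[.576,.031,.08,-.17])); print(fit(G[:2],LAB,[.576,.031,.08,-.17]))
print("P",fit(Pp,LAB,[.604,-.207,.08,.14]))
c=onz(W,[[262,147],[345,133],[357,212]],.01); print("pad",c,(c[0]+c[2])/2)
E
```

```text
H [(array([250.5, 218.5]), array([265.4655, 256.4694])), (array([229.5   , 177.6628]), array([261.4947, 196.5   ])), (array([280.5335, 164.5   ]), array([323.5   , 247.4934]))]
G [(array([298.5   , 197.6111]), array([320.3485, 206.5   ])), (array([293.5   , 191.5852]), array([310.3966, 211.5   ])), (array([169.5459, 237.6206]), array([222.5, 269.5]))]
P [(array([381.602 , 184.5476]), array([404.5, 195.5])), (array([358.6183, 226.6144]), array([380.5, 246.5]))]
(array([0.4826, 0.1714, 0.0048, 0.103 ]), np.float64(0.8154665915456966))
(array([ 0.4841,  0.1696, -0.0101,  0.084 ]), np.float64(0.385808295635203))
G (array([ 0.5753,  0.0325,  0.0802, -0.1742]), np.float64(0.5781009363666857))
(array([ 0.5753,  0.0315,  0.0866, -0.1539]), np.float64(0.3597643147571534))
P (array([ 0.6027, -0.2066,  0.0866,  0.1616]), np.float64(0.20148086453358893))
pad [[0.4376 0.102 ]
 [0.4064 0.2139]
 [0.5191 0.2468]] [0.4783 0.1744]
```

```bash
python3 -c "
from h import *
go([.4835,.171,.106],np.pi+.095)"
```

```text
t 1.37 tcp [0.4396 0.1838 0.2772] axes
 [[-0.9941 -0.1082 -0.0011]
 [-0.1082  0.9941  0.0002]
 [ 0.001   0.0003 -1.    ]] F [ 0.1517  0.9423 -0.1583] gap 0.08506825303450175 q [ 0.227   0.1099 -0.0265  1.4355  0.0004  0.1186]
shift [-42.4753 -17.4935 171.1553] turn [ 0.0003 -0.001   0.0134]
```

Call:
step_arm --moves '[[[-42,-17,0],[0,0,0.013],85],[[-42,-17,30],[0,0,0.013],85],[[-42,-17,60],[0,0,0.013],85],[[-42,-17,85],[0,0,0.013],85],[[-42,-17,85],[0,0,0.013],85]]'

```text
clock: 1.78
tcp_pos: [0.4787, 0.1725, 0.1871]
orientation: [-0.005, -0.05, 0.999, -0.001]
wrist_force: [-0.5, 0.7, -0.9]
finger_gap: 0.0853
grip_force: 0.0
```

```bash
python3 -c "
from h import *
M=cam('wrist');im=imaging.read_camera('wrist');np.save('M2.npy',M);cv2.imwrite('pics/w2.png',im[:,:,::-1])
go([.4835,.171,.106],np.pi+.095)
for y in (.08,.095,.11): print(proj(M,R.from_euler('z',y).apply(HEAD)+[.4815,.171,.01]).round())
"
```

```text
t 1.83 tcp [0.48   0.1727 0.19  ] axes
 [[-0.995  -0.0992 -0.0066]
 [-0.0992  0.9951 -0.001 ]
 [ 0.0067 -0.0003 -1.    ]] F [-1.2076  0.2334 -0.1528] gap 0.08484752691670179 q [ 0.1877  0.1974 -0.1344  1.2457  0.0003  0.0884]
shift [-3.8769 -2.0238 83.99  ] turn [-0.0003 -0.0067  0.0043]
[[286. 140.]
 [281. 176.]
 [350. 141.]
 [353. 177.]
 [294. 234.]
 [291. 267.]
 [340. 234.]
 [341. 268.]]
[[285. 140.]
 [281. 176.]
 [349. 140.]
 [352. 177.]
 [294. 234.]
 [292. 268.]
 [341. 234.]
 [342. 268.]]
[[284. 141.]
 [280. 177.]
 [348. 140.]
 [351. 176.]
 [295. 234.]
 [293. 268.]
 [341. 234.]
 [343. 267.]]
```

View pics/w2.png

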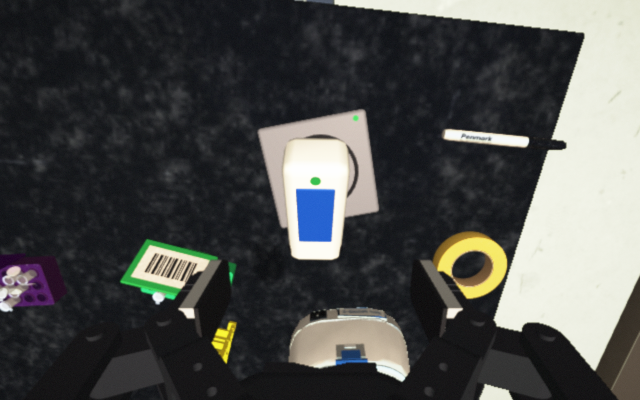

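Call:
step_arm --moves '[[[0,0,25],[0,0,0],85],[[0,0,50],[0,0,0],85],[[0,0,70],[0,0,0],85],[[0,0,84],[0,0,0],85],[[0,0,84],[0,0,0],85],[[0,0,84],[0,0,0],85],[[0,0,84],[0,0,0],85]]'

```text
clock: 2.42
tcp_pos: [0.4844, 0.1728, 0.1108]
orientation: [0.002, -0.049, 0.999, 0.0]
wrist_force: [-0.2, 0.6, -0.6]
finger_gap: 0.0851
grip_force: 0.0
```

Call:
step_arm --moves '[[[0,0,0],[0,0,0],60],[[0,0,0],[0,0,0],52],[[0,0,0],[0,0,0],47],[[0,0,0],[0,0,0],40],[[0,0,0],[0,0,0],36],[[0,0,0],[0,0,0],36],[[0,0,0],[0,0,0],36],[[0,0,0],[0,0,0],36]]' --grip_force 45

```text
clock: 3.08
tcp_pos: [0.4842, 0.1719, 0.1098]
orientation: [0.001, -0.048, 0.999, 0.0]
wrist_force: [0.4, -2.1, 6.0]
finger_gap: 0.0422
grip_force: 45.4
```

```bash
python3 -c "
from h import *
go([.4835,.171,.106],np.pi+.095)"
```

```text
t 3.08 tcp [0.4842 0.1719 0.1098] axes
 [[-0.9953 -0.0967  0.0023]
 [-0.0967  0.9953  0.0001]
 [-0.0023 -0.0001 -1.    ]] F [ 0.3709 -2.0813  5.9832] gap 0.04224845804451032 q [ 0.185   0.2412 -0.2812  1.0461 -0.0003  0.0881]
shift [ 0.8058 -0.822   3.7743] turn [-0.0001  0.0023  0.0019]
```

Call:
step_arm --moves '[[[0,0,-10],[0,0,0],36],[[0,0,-25],[0,0,0],36],[[0,0,-45],[0,0,0],36],[[0,0,-65],[0,0,0],36],[[3,-15,-80],[0,0,0.01],36],[[8,-40,-90],[0,0,0.02],36],[[13,-70,-90],[0,0,0.035],36],[[19,-100,-90],[0,0,0.05],36]]'

```text
clock: 3.75
tcp_pos: [0.4741, 0.0701, 0.1997]
orientation: [0.001, -0.024, 1.0, 0.0]
wrist_force: [0.7, -0.2, -2.2]
finger_gap: 0.0418
grip_force: 46.5
```

Call:
step_arm --moves '[[[6,-30,0],[0,0,0.01],36],[[12,-60,0],[0,0,0.02],36],[[18,-90,0],[0,0,0.035],36],[[24,-115,0],[0,0,0.045],36],[[28,-135,0],[0,0,0.047],36],[[30,-148,0],[0,0,0.047],36],[[30,-153,0],[0,0,0.047],36],[[30,-153,0],[0,0,0.047],36]]'

```text
clock: 4.42
tcp_pos: [0.4511, -0.0844, 0.1986]
orientation: [-0.0, 0.001, 1.0, 0.0]
wrist_force: [0.3, -0.1, -2.0]
finger_gap: 0.0428
grip_force: 46.6
```

```bash
python3 - <<'E'
from h import *
M=cam('wrist');im=imaging.read_camera('wrist');np.save('M3.npy',M);cv2.imwrite('pics/w3.png',im[:,:,::-1])
go([.470,-.2274,.1413],np.pi+.155)
sc=imaging.read_camera('scene');cv2.imwrite('pics/s3.png',sc[:,:,::-1])
a=sc[120:320,220:440,::-1]; print(proj(M,[[.6035,-.2066,.08],[.5755,.032,.08]]))
print(proj(cam("scene"),[[.46,-.085,.1]]))
cv2.imwrite('pics/c3.png',np.hstack([im[120:400,:,::-1][:, :480],cv2.resize(a,(308,280))]))
E
```

```text
t 4.47 tcp [ 0.4511 -0.0836  0.1986] axes
 [[-1.      0.0009 -0.0004]
 [ 0.0009  1.      0.0008]
 [ 0.0004  0.0008 -1.    ]] F [ 0.4426  0.411  -2.2927] gap 0.04190886474064733 q [-0.359   0.09   -0.2403  1.2411  0.0006 -0.3581]
shift [ -19.0306 -143.8296   57.168 ] turn [ 0.0008 -0.0003 -0.1559]
[[209.5679 317.0379]
 [427.9896 295.2136]]
[[304.2135 241.2616]]
```

View pics/c3.png

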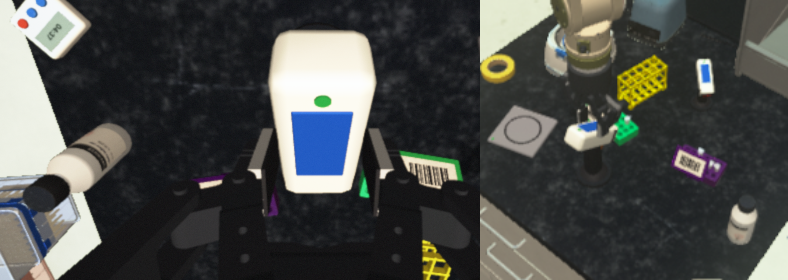

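```bash
python3 - <<'E'
from h import *
M1,M2,M3=[np.load(f'M{i}.npy') for i in(1,2,3)]
X,e=tri(M1,M2,[[302,194],],[[315.5,181]]); print("LED",X,e)
loc=R.from_euler('z',-.097).apply(X-[.4815,.171,.01]); print(loc, (loc-[.002,0,.118])@a,(loc-[.002,0,.118])@n)
o=np.array([.4511-.0028,-.084,.0988])
for led in (loc,[[.002,0,.118]+.018*n-.035*a]): print("pred LED w3",proj(M3,np.array(led)+o))
print(proj(M3,HEAD+o).round())
h=blob("pics/w3.png",(323,231),200,110)
print(h.min(0),h.max(0))
T,t=cam("top"),"pics/top0.png"
V=[(M1,blob("pics/w1.png",(198,252),150,28)),(M2,blob("pics/w2.png",(165,266),150,35)),(T,blob(t,(309,202),130,14)),(cam("scene"),blob("pics/scene0.png",(303,202),130,12))]
print([(h.min(0),h.max(0)) for _,h in V[:2]]); print("G",fit(V,LAB,[.576,.031,.08,-.17]),fit(V[:2],LAB,[.576,.031,.08,-.17]))
# empty pad in scene view: dark circle and square
im=cv2.imread("pics/s3.png"); g=im.min(2)[215:285,220:300] if 0 else im.min(2)
m=((im.min(2)>85)&(im.max(2).astype(int)-im.min(2)<45)).astype(np.uint8); k=np.zeros_like(m);k[190:235,223:282]=1;m*=k
cs,_=cv2.findContours(m,cv2.RETR_CCOMP,cv2.CHAIN_APPROX_NONE)
for c in cs:
    if cv2.contourArea(c)>150:
        E=cv2.fitEllipse(c); print(cv2.contourArea(c),E, onz(cam("scene"),[E[0]],.01), cv2.boundingRect(c))
E
```

```text
LED [[0.4483 0.1674 0.1699]] [0.1523]
[[-0.0334 -0.0004  0.1599]] [-0.0516] [0.0186]
pred LED w3 [[318.4276 220.7648]]
pred LED w3 [[319.6377 243.5996]]
[[271. 152.]
 [261. 214.]
 [368. 152.]
 [378. 214.]
 [289. 271.]
 [286. 322.]
 [351. 271.]
 [355. 322.]]
[271.5    153.5891] [373.395 311.5  ]
[(array([169.5459, 237.6206]), array([222.5, 269.5])), (array([130.6053, 244.5   ]), array([199.5   , 287.4414]))]
G (array([ 0.5753,  0.0325,  0.0799, -0.1694]), np.float64(0.7268534527515083)) (array([ 0.5745,  0.033 ,  0.0805, -0.1612]), np.float64(0.2535629356356416))
1032.0 ((250.22218322753906, 213.15484619140625), (32.59892272949219, 43.76740264892578), 80.966796875) [[0.4803 0.1709]] (225, 195, 50, 38)
```

Call:
step_arm --moves '[[[-3,-25,5],[0,0,-0.03],36],[[-6,-55,15],[0,0,-0.06],36],[[-10,-85,30],[0,0,-0.09],36],[[-13,-110,42],[0,0,-0.12],36],[[-16,-130,52],[0,0,-0.14],36],[[-18,-139,57],[0,0,-0.15],36],[[-19,-142,58],[0,0,-0.15],36],[[-19,-142,58],[0,0,-0.15],36]]'

```text
clock: 5.18
tcp_pos: [0.4704, -0.2249, 0.1402]
orientation: [-0.0, -0.075, 0.997, 0.001]
wrist_force: [-0.5, 0.6, -1.9]
finger_gap: 0.0426
grip_force: 46.8
```

```bash
python3 - <<'E'
from h import *
go([.4697,-.2261,.1403],np.pi+.15)
sc=imaging.read_camera('scene');cv2.imwrite('pics/s4.png',sc[:,:,::-1])
tp=imaging.read_camera('top');cv2.imwrite('pics/t4.png',tp[:,:,::-1])
cv2.imwrite('pics/c4.png',np.hstack([cv2.resize(sc[190:290,300:400,::-1],(400,400)),cv2.resize(tp[150:250,330:430,::-1],(400,400))]))
E
```

```text
t 5.18 tcp [ 0.4704 -0.2249  0.1402] axes
 [[-0.9887 -0.1496 -0.0008]
 [-0.1496  0.9887  0.0012]
 [ 0.0006  0.0013 -1.    ]] F [-0.4666  0.5844 -1.8851] gap 0.042551383729147955 q [-0.6003  0.238  -0.2069  1.1272  0.0006 -0.7505]
shift [ 0.9066 -1.1091 -0.0657] turn [ 0.0013 -0.0006  0.0002]
```

View pics/c4.png

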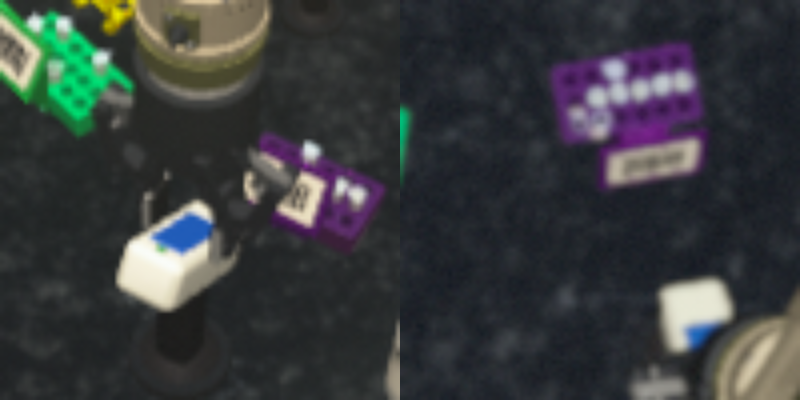

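```bash
python3 - <<'E'
from h import *
u=R.from_euler('z',.15)
o=np.array([.4702,-.2255,.1402-.0998])-u.apply([.0028,0,0])
T,S=cam("top"),cam("scene"); H=u.apply(HEAD)+o
print("top",((proj(T,H)-[330,150])*4+[400,0]).round().tolist()); print("scene",((proj(S,H)-[300,190])*4).round().tolist())
w=o+u.apply([.051,0,.0895]); hit=w+.1*u.apply(a); print(w,hit,((proj(T,[w,hit])-[330,150])*4+[400,0]),((proj(S,[hit])-[300,190])*4))
print(fit([(T,blob("pics/t4.png",(393,190),130,14)),(T,blob("pics/top0.png",(393,190),130,14))],LAB,[.603,-.206,.08,.15]))
E
```

```text
top [[759.0, 437.0], [765.0, 415.0], [692.0, 449.0], [696.0, 427.0], [715.0, 290.0], [719.0, 265.0], [652.0, 301.0], [654.0, 276.0]]
scene [[170.0, 320.0], [186.0, 271.0], [110.0, 289.0], [125.0, 240.0], [240.0, 267.0], [255.0, 220.0], [183.0, 238.0], [198.0, 192.0]]
[ 0.5179 -0.2183  0.1299] [ 0.6035 -0.2054  0.0799] [[684.3654 281.1765]
 [649.417  159.0045]] [[275.6946 189.0521]]
(array([ 0.5999, -0.1965,  0.1426,  0.1854]), np.float64(0.18633263739890538))
```

```bash
python3 - <<'E'
from h import *
im=cv2.imread("pics/t4.png").astype(float).min(2)
T=cam("top")
for v in range(218,240,2): print(v,im[v,388:418].astype(int).tolist())
u=R.from_euler('z',.15); o=np.array([.4702,-.2255,.0404])-u.apply([.0028,0,0])
print(proj(T,u.apply(HEAD)+o).round(1)[4:].tolist())
b=blob("pics/t4.png",(393,190),130,14); print(cv2.minAreaRect(b.astype(np.float32)), cv2.minAreaRect(proj(T,R.from_euler('z',.15).apply(LAB)+[.603,-.206,.08]).astype(np.float32)))
E
```

```text
218 [28, 31, 29, 25, 28, 29, 30, 32, 34, 34, 30, 33, 31, 24, 29, 29, 31, 35, 37, 43, 43, 38, 29, 38, 43, 53, 56, 44, 37, 31]
220 [30, 29, 32, 30, 31, 33, 33, 38, 46, 57, 65, 82, 89, 97, 106, 115, 129, 146, 155, 160, 156, 136, 96, 60, 38, 38, 35, 36, 34, 33]
222 [32, 33, 30, 30, 29, 32, 60, 107, 147, 170, 183, 192, 198, 200, 201, 203, 204, 208, 210, 211, 209, 197, 163, 109, 61, 35, 34, 33, 33, 33]
224 [41, 43, 39, 41, 43, 46, 80, 138, 183, 202, 210, 211, 213, 214, 213, 213, 213, 214, 213, 212, 212, 207, 190, 151, 95, 50, 33, 31, 30, 30]
226 [39, 38, 40, 33, 34, 36, 56, 110, 171, 198, 209, 213, 213, 213, 213, 213, 213, 214, 213, 213, 213, 211, 203, 185, 141, 78, 38, 35, 44, 42]
228 [42, 40, 31, 29, 31, 33, 54, 108, 163, 193, 204, 212, 213, 213, 213, 213, 213, 212, 214, 213, 211, 208, 201, 186, 143, 78, 38, 36, 34, 37]
230 [44, 45, 39, 40, 38, 41, 61, 107, 150, 183, 200, 210, 213, 209, 202, 198, 191, 184, 179, 174, 158, 138, 124, 106, 74, 46, 43, 51, 63, 68]
232 [34, 36, 41, 41, 41, 41, 53, 88, 130, 169, 193, 202, 194, 145, 94, 66, 59, 49, 39, 37, 33, 31, 32, 41, 54, 63, 71, 71, 76, 85]
234 [38, 37, 37, 39, 40, 40, 45, 69, 111, 151, 182, 197, 200, 169, 95, 40, 26, 25, 26, 21, 28, 41, 59, 69, 69, 70, 75, 96, 111, 119]
236 [41, 40, 42, 38, 39, 41, 45, 52, 85, 124, 162, 182, 183, 161, 100, 44, 28, 29, 30, 36, 48, 68, 73, 65, 68, 89, 111, 113, 102, 90]
238 [37, 40, 40, 44, 41, 44, 43, 49, 60, 67, 75, 77, 70, 61, 44, 34, 32, 27, 33, 54, 71, 74, 69, 81, 107, 120, 114, 91, 84, 106]
[[408.7, 222.5], [409.9, 216.2], [392.9, 225.2], [393.6, 219.1]]
((393.0418395996094, 189.9832763671875), (7.520215034484863, 24.13321304321289), 79.18316650390625) ((392.74945068359375, 189.84396362304688), (6.522311210632324, 23.68454360961914), 79.92474365234375)
```

Call:
step_arm --moves '[[[0,0,0],[0,0,0],36],[[0,0,0],[0,0,0],36],[[0,0,0],[0,0,0],36],[[0,0,0],[0,0,0],36],[[0,0,0],[0,0,0],36],[[0,0,0],[0,0,0],36],[[0,0,0],[0,0,0],36],[[0,0,0],[0,0,0],36]]'

```text
clock: 5.95
tcp_pos: [0.4703, -0.2256, 0.1405]
orientation: [-0.0, -0.075, 0.997, 0.0]
wrist_force: [0.2, -0.1, -1.5]
finger_gap: 0.0424
grip_force: 46.8
```

Call:
step_arm --moves '[[[0,0,0],[0,0,0],36],[[0,0,0],[0,0,0],36],[[0,0,0],[0,0,0],36],[[0,0,0],[0,0,0],36],[[0,0,0],[0,0,0],36],[[0,0,0],[0,0,0],36],[[0,0,0],[0,0,0],36],[[0,0,0],[0,0,0],36]]'

```text
clock: 6.62
tcp_pos: [0.4703, -0.2256, 0.1406]
orientation: [0.0, -0.075, 0.997, 0.0]
wrist_force: [-0.0, 0.2, -2.1]
finger_gap: 0.0424
grip_force: 46.8
```

Call:
step_arm --moves '[[[0,0,0],[0,0,0],36],[[0,0,0],[0,0,0],36],[[0,0,0],[0,0,0],36],[[0,0,0],[0,0,0],36],[[0,0,0],[0,0,0],36],[[0,0,0],[0,0,0],36],[[0,0,0],[0,0,0],36],[[0,0,0],[0,0,0],36]]'

```text
clock: 7.28
tcp_pos: [0.4703, -0.2256, 0.1406]
orientation: [0.0, -0.075, 0.997, 0.0]
wrist_force: [0.7, 0.2, -2.6]
finger_gap: 0.0419
grip_force: 46.8
```

Call:
step_arm --moves '[[[0,0,0],[0,0,0],36],[[0,0,0],[0,0,0],36],[[0,0,0],[0,0,0],36],[[0,0,0],[0,0,0],36],[[0,0,0],[0,0,0],36],[[0,0,0],[0,0,0],36],[[0,0,0],[0,0,0],36],[[0,0,0],[0,0,0],36]]'

```text
clock: 7.95
tcp_pos: [0.4703, -0.2256, 0.1406]
orientation: [0.0, -0.075, 0.997, 0.0]
wrist_force: [0.4, 0.1, -2.5]
finger_gap: 0.0422
grip_force: 46.8
```

```bash
python3 - <<'E'
from h import *
L=np.array([.5752,.0325,.08]);y=-.166
go(L-.1348*np.array([np.cos(y),np.sin(y),0])+[0,0,.0603],np.pi+y)
E
```

```text
t 7.95 tcp [ 0.4703 -0.2256  0.1406] axes
 [[-0.9887 -0.1497  0.0001]
 [-0.1497  0.9887  0.    ]
 [-0.0001  0.     -1.    ]] F [ 0.3754  0.1316 -2.5024] gap 0.04222140118107993 q [-0.6013  0.2372 -0.2072  1.1264  0.0001 -0.7515]
shift [-14.2002 281.446    0.2636] turn [0.     0.0001 0.3162]
```

Call:
step_arm --moves '[[[5,10,-5],[0,0,0],36],[[10,30,-15],[0,0,0.02],36],[[15,60,-20],[0,0,0.05],36],[[15,95,-20],[0,0,0.09],36],[[12,130,-20],[0,0,0.14],36],[[8,165,-20],[0,0,0.19],36],[[4,200,-20],[0,0,0.24],36],[[-2,230,-20],[0,0,0.28],36]]'

```text
clock: 8.62
tcp_pos: [0.4361, 0.0045, 0.1611]
orientation: [-0.0, 0.066, 0.998, 0.0]
wrist_force: [-0.7, -0.3, -1.9]
finger_gap: 0.0424
grip_force: 46.7
```

```bash
python3 - <<'E'
from h import *
L=np.array([.5752,.0325,.08]);y=-.166
go(L-.1348*np.array([np.cos(y),np.sin(y),0])+[0,0,.0603],np.pi+y)
q=R.from_rotvec([0,0,.28]);print("by command",q.inv().apply([-12.2,51.4,20.3]))
E
```

```text
t 8.62 tcp [0.4361 0.0045 0.1611] axes
 [[-0.9913  0.1316 -0.0001]
 [ 0.1316  0.9913  0.0006]
 [ 0.0002  0.0006 -1.    ]] F [-0.7202 -0.3068 -1.8896] gap 0.04237880851658872 q [-0.1746  0.0637 -0.3627  1.1446  0.0005 -0.0427]
shift [ 0.5613 50.6563 20.8232] turn [ 0.0006 -0.0002  0.034 ]
by command [ 2.4798 52.7698 20.3   ]
```

Call:
step_arm --moves '[[[1,20,5],[0,0,0.015],36],[[1,36,12],[0,0,0.03],36],[[2,47,17],[0,0,0.036],36],[[2,51,20],[0,0,0.036],36],[[2,51,20],[0,0,0.036],36],[[2,51,20],[0,0,0.036],36],[[2,51,20],[0,0,0.036],36],[[2,51,20],[0,0,0.036],36]]'

```text
clock: 9.28
tcp_pos: [0.4427, 0.0522, 0.141]
orientation: [0.0, 0.083, 0.997, -0.0]
wrist_force: [0.8, -0.1, -2.7]
finger_gap: 0.0424
grip_force: 46.8
```

```bash
python3 - <<'E'
from h import *
L=np.array([.5752,.0325,.08]);y=-.166
go(L-.1348*np.array([np.cos(y),np.sin(y),0])+[0,0,.0603],np.pi+y)
tp=imaging.read_camera('top');cv2.imwrite('pics/t5.png',tp[:,:,::-1])
T=cam("top");im=cv2.imread("pics/t5.png").astype(float).min(2)
s=telemetry.get_state()["tcp_pos"];u=R.from_euler('z',y);o=s-[0,0,.0998]-u.apply([.0028,0,0])
p=proj(T,u.apply(HEAD)+o);print(p.round(1).tolist())
for v in range(int(p[:,1].min())-1,int(p[:,1].max()),4):
    c=int(p[:,0].mean()); print(v,c-16,im[v,c-16:c+17].astype(int).tolist())
b=blob("pics/t5.png",(309,202),130,14); print(cv2.minAreaRect(b.astype(np.float32)), cv2.minAreaRect(proj(T,u.apply(LAB)+L).astype(np.float32)))
E
```

```text
t 9.28 tcp [0.4427 0.0522 0.141 ] axes
 [[-0.9861  0.1662  0.0006]
 [ 0.1662  0.9861 -0.0001]
 [-0.0007 -0.     -1.    ]] F [ 0.8004 -0.1278 -2.6659] gap 0.042390319435945886 q [-0.063   0.0938 -0.3807  1.0956 -0.0001  0.1039]
shift [0.8606 2.4479 0.6783] turn [-0.      0.0007 -0.0009]
[[306.4, 275.1], [306.7, 270.1], [289.7, 272.6], [289.6, 267.6], [312.3, 237.4], [312.8, 231.5], [296.6, 235.1], [296.6, 229.2]]
228 285 [52, 55, 58, 61, 58, 48, 38, 34, 38, 44, 45, 39, 33, 37, 32, 33, 28, 34, 38, 34, 35, 31, 31, 27, 25, 28, 30, 28, 36, 37, 46, 53, 51]
232 285 [97, 52, 45, 39, 36, 36, 40, 46, 42, 41, 40, 44, 66, 90, 103, 101, 94, 89, 78, 70, 62, 51, 45, 38, 32, 32, 32, 31, 32, 35, 37, 42, 47]
236 285 [147, 109, 68, 45, 43, 44, 48, 45, 38, 36, 54, 111, 171, 198, 209, 211, 211, 211, 211, 210, 209, 210, 210, 209, 205, 197, 180, 136, 76, 38, 29, 32, 30]
240 285 [167, 153, 115, 74, 40, 33, 32, 30, 37, 60, 119, 172, 198, 209, 211, 212, 211, 211, 212, 211, 211, 211, 211, 210, 206, 195, 168, 119, 64, 37, 38, 39, 34]
244 285 [123, 119, 105, 77, 47, 36, 34, 37, 36, 34, 44, 48, 52, 57, 63, 72, 86
[... 702 characters left out ...]
1, 132, 130, 129, 129, 129, 129, 127, 129, 129, 128, 126, 122, 109, 111, 125, 132, 136, 134, 134, 135, 133, 136, 135, 133, 125, 111, 100, 87, 65, 46, 40, 64]
268 285 [145, 146, 143, 145, 143, 146, 144, 144, 144, 143, 143, 141, 129, 115, 129, 143, 145, 146, 147, 147, 147, 147, 147, 148, 147, 137, 123, 109, 91, 62, 44, 39, 37]
272 285 [155, 155, 156, 154, 156, 154, 154, 156, 154, 154, 155, 149, 133, 122, 139, 154, 156, 155, 155, 155, 154, 155, 156, 156, 152, 140, 134, 123, 94, 62, 46, 44, 36]
((309.02801513671875, 201.61431884765625), (22.124191284179688, 7.100622177124023), 10.034930229187012) ((308.9482727050781, 201.78030395507812), (22.226388931274414, 6.41276741027832), 8.031730651855469)
```

Call:
step_arm --moves '[[[1,2.5,0.5],[0,0,0],36],[[1,2.5,0.5],[0,0,0],36],[[1,2.5,0.5],[0,0,0],36],[[1,2.5,0.5],[0,0,0],36],[[1,2.5,0.5],[0,0,0],36],[[1,2.5,0.5],[0,0,0],36],[[1,2.5,0.5],[0,0,0],36],[[1,2.5,0.5],[0,0,0],36]]'

```text
clock: 10.0
tcp_pos: [0.4419, 0.0556, 0.1401]
orientation: [0.0, 0.083, 0.997, 0.0]
wrist_force: [0.1, 0.5, -1.6]
finger_gap: 0.0424
grip_force: 46.8
```

Call:
step_arm --moves '[[[0,0,0],[0,0,0],36],[[0,0,0],[0,0,0],36],[[0,0,0],[0,0,0],36],[[0,0,0],[0,0,0],36],[[0,0,0],[0,0,0],36],[[0,0,0],[0,0,0],36],[[0,0,0],[0,0,0],36],[[0,0,0],[0,0,0],36]]'

```text
clock: 10.67
tcp_pos: [0.4419, 0.0556, 0.1401]
orientation: [0.0, 0.083, 0.997, 0.0]
wrist_force: [0.0, 0.3, -2.8]
finger_gap: 0.0423
grip_force: 46.8
```

Call:
step_arm --moves '[[[0,0,0],[0,0,0],36],[[0,0,0],[0,0,0],36],[[0,0,0],[0,0,0],36],[[0,0,0],[0,0,0],36],[[0,0,0],[0,0,0],36],[[0,0,0],[0,0,0],36],[[0,0,0],[0,0,0],36],[[0,0,0],[0,0,0],36]]'

```text
clock: 11.33
tcp_pos: [0.4419, 0.0555, 0.1401]
orientation: [-0.0, 0.083, 0.997, 0.0]
wrist_force: [0.2, 0.2, -2.3]
finger_gap: 0.0426
grip_force: 46.8
```

Call:
step_arm --moves '[[[0,0,0],[0,0,0],36],[[0,0,0],[0,0,0],36],[[0,0,0],[0,0,0],36],[[0,0,0],[0,0,0],36],[[0,0,0],[0,0,0],36],[[0,0,0],[0,0,0],36],[[0,0,0],[0,0,0],36],[[0,0,0],[0,0,0],36]]'

```text
clock: 12.0
tcp_pos: [0.4419, 0.0556, 0.1401]
orientation: [0.0, 0.083, 0.997, 0.0]
wrist_force: [-0.6, 0.0, -2.2]
finger_gap: 0.0423
grip_force: 46.8
```

```bash
python3 - <<'E'
from h import *
go([.4842,.1725,.1098],np.pi+.097)
E
```

```text
t 12.0 tcp [0.4419 0.0556 0.1401] axes
 [[-0.9863  0.1651  0.    ]
 [ 0.1651  0.9863  0.0001]
 [ 0.      0.0001 -1.    ]] F [-0.5872  0.0329 -2.1603] gap 0.04233616193532251 q [-0.0556  0.0942 -0.3826  1.094   0.0001  0.1102]
shift [-22.4268 122.3176  30.2897] turn [ 0.0001  0.     -0.2628]
```

Call:
step_arm --moves '[[[1,15,-8],[0,0,-0.03],36],[[0,35,-10],[0,0,-0.08],36],[[-6,60,-10],[0,0,-0.13],36],[[-13,85,-8],[0,0,-0.18],36],[[-18,105,-2],[0,0,-0.23],36],[[-21,117,8],[0,0,-0.26],36],[[-22,121,15],[0,0,-0.263],36],[[-22,121,15],[0,0,-0.263],36]]'

```text
clock: 12.67
tcp_pos: [0.4821, 0.1714, 0.1228]
orientation: [-0.002, -0.049, 0.999, -0.0]
wrist_force: [-0.5, 0.2, -3.3]
finger_gap: 0.0422
grip_force: 46.9
```

```bash
python3 - <<'E'
from h import *
go([.4842,.1722,.1098],np.pi+.097)
E
```

```text
t 12.67 tcp [0.4821 0.1714 0.1228] axes
 [[-0.9952 -0.0975 -0.0039]
 [-0.0975  0.9952 -0.0009]
 [ 0.0039 -0.0005 -1.    ]] F [-0.5412  0.2337 -3.2712] gap 0.04219214281994467 q [ 0.1847  0.2334 -0.2577  1.0837 -0.0002  0.087 ]
shift [-2.2088  0.5952 12.9531] turn [-0.0005 -0.0039  0.0007]
```

Call:
step_arm --moves '[[[0,0,4],[0,0,0],36],[[0,0,8],[0,0,0],36],[[0,0,11],[0,0,0],36],[[0,0,13],[0,0,0],36],[[0,0,14],[0,0,0],36],[[0,0,14],[0,0,0],36],[[0,0,14],[0,0,0],36]]'

```text
clock: 13.25
tcp_pos: [0.4837, 0.1711, 0.1113]
orientation: [0.0, -0.048, 0.999, 0.0]
wrist_force: [-0.1, -0.1, -2.5]
finger_gap: 0.0418
grip_force: 47.0
```

Call:
step_arm --moves '[[[0,0,0.5],[0,0,0],36],[[0,0,1],[0,0,0],36],[[0,0,1.5],[0,0,0],36],[[0,0,1.5],[0,0,0],36],[[0,0,1.5],[0,0,0],36]]'

```text
clock: 13.67
tcp_pos: [0.4839, 0.1713, 0.1099]
orientation: [0.0, -0.049, 0.999, 0.0]
wrist_force: [0.5, -0.5, -0.2]
finger_gap: 0.0419
grip_force: 47.2
```

Call:
step_arm --moves '[[[0,0,0.3],[0,0,0],36],[[0,0,0.3],[0,0,0],36],[[0,0,0.3],[0,0,0],43],[[0,0,0.3],[0,0,0],46],[[0,0,0.3],[0,0,0],52],[[0,0,0.3],[0,0,0],65],[[0,0,0.3],[0,0,0],85],[[0,0,0.3],[0,0,0],85]]' --grip_force 20

```text
clock: 14.33
tcp_pos: [0.4835, 0.1713, 0.1092]
orientation: [-0.0, -0.049, 0.999, 0.0]
wrist_force: [0.2, 0.4, 0.3]
finger_gap: 0.0845
grip_force: 0.0
```

Call:
step_arm --moves '[[[0,0,0],[0,0,0],85],[[0,0,0],[0,0,0],85],[[0,0,0],[0,0,0],85],[[0,0,-10],[0,0,0],85],[[0,0,-30],[0,0,0],85],[[0,0,-60],[0,0,0],85],[[0,0,-95],[0,0,0],85],[[0,0,-130],[0,0,0],85]]'

```text
clock: 15.0
tcp_pos: [0.4829, 0.1712, 0.2411]
orientation: [-0.0, -0.049, 0.999, 0.0]
wrist_force: [1.2, 0.8, 1.0]
finger_gap: 0.085
grip_force: 0.0
```

Call:
step_arm --moves '[[[20,0,-20],[0,0,0],85],[[40,0,-40],[0,0,0],85],[[40,0,-40],[0,0,0],85],[[40,0,-40],[0,0,0],85],[[40,0,-40],[0,0,0],85],[[40,0,-40],[0,0,0],85]]'

```text
clock: 15.5
tcp_pos: [0.4438, 0.1673, 0.2783]
orientation: [-0.001, -0.049, 0.999, -0.0]
wrist_force: [-0.4, -0.5, 0.0]
finger_gap: 0.0849
grip_force: 0.0
```

```bash
python3 - <<'E'
from h import *
w=imaging.read_camera('wrist')[:,:,::-1];s=imaging.read_camera('scene')[:,:,::-1]
cv2.imwrite('pics/c6.png',np.hstack([cv2.resize(w[80:360,100:540],(440,280)),cv2.resize(s[140:280,200:380],(360,280))]))
E
```

```text
(no output)
```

View pics/c6.png

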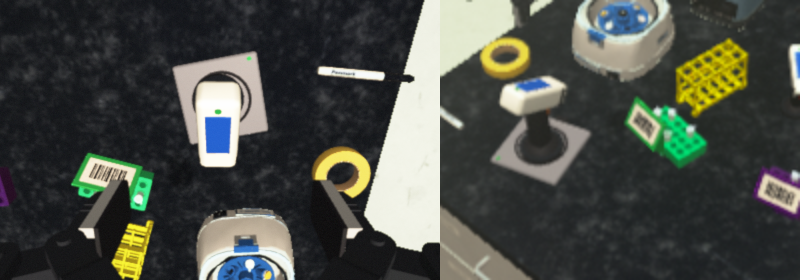

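The picture shows the scanner upright at wrist crop (218,110) with its foot inside the pad's circle. The gripper is clear of it and the racks have not moved.

```bash
python3 -c "
from workcell import env
print(env.hand_in())"
```

```text
the job is handed in; nothing more can be done
None
```

I scanned the purple label and then the green one, holding each for more than 2 s. The scanner is back upright on its pad and released, nothing else looked moved in the last picture, and the job was handed in at about 16 s of the 48 s allowed (no verdict was returned).

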